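# Load a centrifuge bucket: bucket, sleeve, tube, lid

### The job

Get the centrifuge bucket ready for the next run: first stand the steel bucket in the round well of the grey stand, then put the sleeve with the wide bore into the bucket, then the capped sample tube into that sleeve, and last put the lid over them so that it sits level on the bucket's rim. Let go of each piece once it is all the way down before taking the next, set the pieces down rather than dropping them, and leave the narrow-bore sleeve and the carton of vials where they are.

Things in the scene. Friction and masses are not known exactly. Their poses are not given: they have to be found in the camera images.
- stand: Fixed stand: grey painted square block, 110 x 110 mm, 28 mm high, with one round well in the middle of its top, 78 mm across and 20 mm deep (well floor 8 mm above the table). It does not move. Origin: centre of its underside, on the table; z up.
- bucket: Centrifuge bucket: plain bare-steel open round cup, 66 mm outside diameter, 60 mm high, bore 51 mm, floor 5 mm thick, about 0.35 kg; loose, standing on the table, mouth up. Origin: centre of its underside; z up its axis.
- sleeve_wide: Sleeve to use: white plastic round sleeve, closed foot, 43 mm outside diameter (foot tapers to 37 over the lowest 6 mm), 80 mm high, WIDE bore 35 mm open at the top, 4 mm wall and floor, about 60 g; loose, standing bore up. Inside the bucket it sticks out 25 mm above the rim. Origin: centre of its underside; z up its axis.
- sleeve_narrow: The other adapter sleeve, not to be used: same white plastic, same outside shape (43 mm diameter, 80 mm high), but thick-walled with a NARROW bore of only 18 mm. Loose, standing bore up; leave it where it is. Origin: centre of its underside; z up its axis.
- tube: Sample tube with its cap on, standing upright: white plastic, 27 mm diameter (foot tapers to 20 mm over the lowest 6 mm), blue cap 30 mm diameter and 22 mm high on top, 102 mm high in all, about 60 g; loose. Stood inside the sleeve, it sticks out 26 mm above the sleeve. Origin: centre of its underside; z up its axis.
- lid: Lid: hollow aluminium dome, open below, standing on its skirt; loose, 0.12 kg. Skirt bore 72 mm (80 at its flared mouth), 86 mm outside; dome 64 mm outside up to 74 mm; grip: black knob, 22 mm diameter, 74 to 98 mm up. Inner shoulder 14 mm up rests on the bucket's rim, so the skirt hangs 14 mm down around it; ceiling (70 mm up) clears the tube. Origin: centre of skirt's lower edge; z up its axis.
- carton: Bystander: small open brown cardboard carton holding four vials with white caps, 64 x 64 mm, 63 mm high over the caps; loose, leave alone. Origin: centre of its underside.
Mind the look-alikes: they are no part of the job. What is shaped like the tube but red is not meant. Of the things that look like the stand, take the one that is nearest to the robot's base at the start.

How it is judged:
By the outcome, as a careful person would: the job done as asked, in the order asked, and still so for the second after the job is handed in, with the robot touching nothing.
It also fails if it takes over 120 s, if anything falls off the work surface, if the arm or the gripper's body presses on something with over 40 N, if the wrist force passes 120 N, or if a joint passes its speed limit or range.

### The arm

A 6-joint arm with a two-finger parallel gripper is mounted at the origin on the work surface. World frame = base frame: x ahead of the robot, y to its left, z up, the work surface at z = 0. Lengths are in mm, angles in rad, forces in N, time in s.
With the tool pointing down it reaches from about 350 to 875 mm from the base axis. Payload 4.2 kg.
Tool frame: the origin (TCP) lies between the finger pads; the fingertips stand 11 mm ahead of it and the grasp point (between the pads) lies 8 mm behind it; z points along the fingers, y is the direction in which the jaws open and shut (so a half turn about z gives the same grasp; the last joint's range is limited). The gripper opens to 85 mm and grips with 20 to 120 N. Pads are 22 mm wide; open, the fingers measure 114 mm over their backs; the gripper's body (76 mm by 85 mm) begins 54 mm behind the grasp point. The pads swing forward as they close: fully open they stand 13 mm farther back than shut.
Start: joints at [0.259, 0.385, 0.008, 0, -1.194, -0.259], TCP at [624.979, 0.025, 242.312] pointing down, gripper open.
Joint ranges: [-3.14, 3.14], [-1.21, 2.06], [-1.07, 1.41], [-3.16, 2.05], [-2.99, -0.16], [-3.1, 3.1]. Speed limits (rad/s): [2.79, 2.79, 3.14, 3.14, 3.14, 3.14].

### API

Orientations are given as a unit quaternion [x, y, z, w].
In Python, from bench import * gives the robot as it stands.
- The arm moves only by the tool servo_tool, never from a script. Its argument "rows" is a list of rows, each a list of 7 numbers: the opening, from 0 (shut) to 1 (fully open), then the shift along the tool's x, y, z in cm, then the turn, a rotation vector about the tool's x, y, z in degrees. A call has 1 to 12 rows; each row shifts and turns the commanded pose from where the row before left it, along the tool's axes as they then stand; what a row does not reach is not made up. A row lasts 1/10 s, in which the tool goes at most 50 mm and 8.59 degrees, less where a joint would pass 70% of its speed; a pose out of reach is approached as far as the arm can. A call is refused whole if a number of a shift passes 5 or a number of a turn 8.59, either way. A call with a gripper value outside its range is refused whole. The fingers move at their own pace and stop on an object; the grip force is fixed at half the most. Time passes only in rows, so rows that do not move let the fingers close. It gives the time, the measured TCP pose, the force and the opening at its end, in the units of the state.
- read_state(): the state, without advancing time (a new reading comes with each control period).
- get_image(name): name is "scene" or "side" or "wrist"; returns a dict with "image" (420x560x3 uint8, red, green, blue), "mtx" (3x3 intrinsics, pixels), "k1" (the pictures are not rectified: a ray, as slopes to the right and down, at radius r is drawn at 1 + k1 r^2 times it, then the intrinsics apply), "extrinsics" (4x4, takes a point from camera to world coordinates). Camera axes: x right, y up, looking along -z (the intrinsics and any distortion apply to the point x, -y, -z); pixel columns grow to the right and rows downward; lengths in mm; the calibration is good to about 2 mm. A picture is of the moment at which its call begins. There is no depth.
- job_done(): hands the job in, once; it reports no verdict.
The state is a dict: "clock": time; "joints": joint angles; "joint_vel": joint speeds; "joint_efforts": joint torques, N m; "position": TCP position; "ee_rot": TCP orientation; "contact_force": force on the tool from outside, world axes, zero at the start; "wrist_torque": the same for the moment, N m; "gripper_width": finger opening in mm.
Only numpy, scipy, OpenCV 4.12 (cv2) and the standard library are available. Lean on these libraries where they do the work, as an engineer would, in place of code of your own. Each camera call takes 0.05 s, during which the arm holds its last target. There are 200 camera calls.

## Working session

There is one attempt and no reset: what is moved stays moved. The work goes in short steps, Python scripts to look and compute and a tool call to move; the robot and the scene stay as the last step left them, time stands still between calls to the robot, and variables do not carry over. Pictures are saved under pics/ and viewed, about 12 in all and at most 16, crops included, and the job is handed in when it is done.

Besides the shell and the picture viewer there is one more tool, called after "Emit:" as a command line: name --pt "numbers of a row" for each row, then --argument value for the rest. servo_tool: Moves the arm, as the interface text tells. Its arguments: {"type":"object","properties":{"rows":{"type":"array","items":{"type":"array","items":{"type":"number"}}}},"required":["rows"]}

```bash
mkdir -p pics; ls
cat > h.py <<'E'
from bench import *
import numpy as np, cv2
def grab(n,f=None):
    g=get_image(n)
    if f: cv2.imwrite('pics/'+f, g['image'][:,:,::-1])
    return g
def ray(g,u,v):
    K=g['mtx'];k=g['k1'];E=np.array(g['extrinsics'])
    d=np.array([(u-K[0][2])/K[0][0],(v-K[1][2])/K[1][1]]); s=d.copy()
    for _ in range(30): s=d/(1+k*(s@s))
    return E[:3,3], E[:3,:3]@np.array([s[0],-s[1],-1.])
def onz(g,u,v,z):
    o,d=ray(g,u,v); return o+d*(z-o[2])/d[2]
def proj(g,p):
    K=g['mtx'];k=g['k1'];E=np.array(g['extrinsics'])
    c=E[:3,:3].T@(np.array(p,float)-E[:3,3]); s=np.array([c[0],-c[1]])/-c[2]; s=s*(1+k*(s@s))
    return np.array([K[0][0]*s[0]+K[0][2],K[1][1]*s[1]+K[1][2]])
E
python3 - <<'E'
from h import *
for n in('scene','side','wrist'):
    g=grab(n,n+'0.png'); print(n,np.round(g['mtx'],1).tolist(),g['k1'],np.round(g['extrinsics'],2).tolist())
print(read_state())
E
```

```text
pics
scene [[406.6, 0.0, 281.9], [0.0, 406.6, 210.0], [0.0, 0.0, 1.0]] 0.028364257433746758 [[0.82, -0.35, 0.45, 1021.08], [0.57, 0.5, -0.65, -670.85], [0.0, 0.79, 0.61, 671.42], [0.0, 0.0, 0.0, 1.0]]
side [[456.8, 0.0, 281.9], [0.0, 456.8, 203.9], [0.0, 0.0, 1.0]] -0.020596585417117782 [[0.78, 0.29, -0.55, -95.78], [-0.63, 0.4, -0.67, -802.19], [0.03, 0.87, 0.49, 607.08], [0.0, 0.0, 0.0, 1.0]]
wrist [[319.1, 0.0, 286.2], [0.0, 319.1, 214.0], [0.0, 0.0, 1.0]] -0.03710651033797234 [[-1.0, -0.0, 0.0, 624.97], [0.0, -0.95, -0.32, -80.3], [0.0, -0.32, 0.95, 371.8], [0.0, 0.0, 0.0, 1.0]]
{'clock': 0.15, 'joints': array([ 2.58590921e-01,  3.85384851e-01,  6.93711082e-03, -3.54015396e-04,
       -1.19399102e+00, -2.58646058e-01]), 'joint_vel': array([ 2.89133551e-04, -3.77836679e-04,  3.76476589e-03,  1.23176087e-03,
       -9.47209113e-05, -6.08999543e-04]), 'joint_efforts': array([-6.03353892e-04, -3.92678475e+01,  1.88581592e+01,  4.18858320e+00,
       -3.39302780e-03,  5.70479813e-06]), 'position': array([6.24579745e+02, 1.14087900e-02, 2.41468553e+02]), 'ee_rot': array([-7.07040887e-01,  7.07172174e-01,  5.55098364e-04, -6.27163517e-04]), 'contact_force': array([ 0.6678072 ,  0.36724243, -0.4693218 ]), 'wrist_torque': array([-0.01839074,  0.01923303,  0.02637453]), 'gripper_width': 85.4515126089314}
```

View pics/scene0.png

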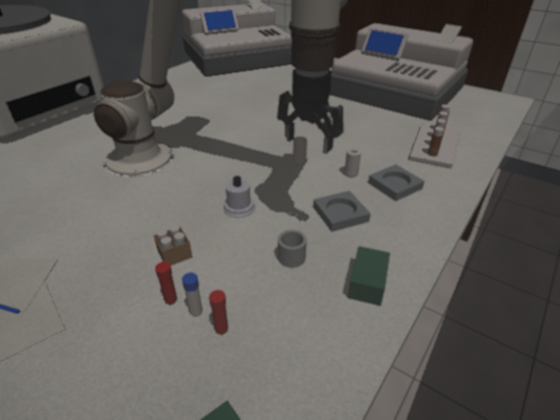

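View pics/side0.png

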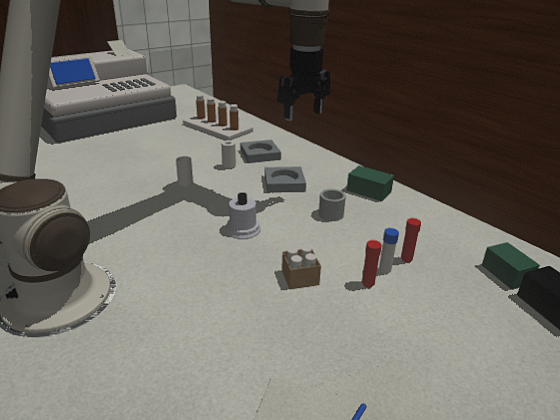

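Both pictures show two stands (scene (341,210) and (396,181)), two sleeves ((300,150) and (352,162)), the bucket (292,248), the lid (238,197), the tube with a blue cap (192,295) between two red ones, and the carton (173,247). Next I triangulate them.

```bash
cat >> h.py <<'E'
def tri(g1,p1,g2,p2):
    A=[];b=[];R=[ray(g1,*p1),ray(g2,*p2)]
    for o,d in R:
        d=d/np.linalg.norm(d);P=np.eye(3)-np.outer(d,d);A.append(P);b.append(P@o)
    x=np.linalg.solve(sum(A),sum(b)); return x,[np.linalg.norm(P@x-q) for P,q in zip(A,b)][0]
E
python3 - <<'E'
from h import *
s=grab('scene');d=grab('side')
for n,a,b in [('stand1',(341,205),(285,176)),('stand2',(396,178),(260,148)),('slvA',(300,140),(184,160)),('slvB',(352.5,153),(228,144)),('bucket',(291.5,239),(332,195)),('lidknob',(237,180),(242,196)),('cap',(190.5,276),(391,232)),('carton',(172,238),(301,256)),('redL',(164,266),(373,243)),('redR',(217.5,294),(413,222))]:
    x,r=tri(s,a,d,b);print(n,x.round(0),round(r,1),'range',round(np.hypot(*x[:2])))
E
```

```text
stand1 [667. 112.  27.] 2.9 range 676
stand2 [733. 322.  25.] 1.1 range 800
slvA [434. 274.  76.] 0.4 range 513
slvB [598. 302.  74.] 1.4 range 670
bucket [651. -97.  58.] 0.4 range 659
lidknob [430. -19.  90.] 1.3 range 431
cap [ 581. -336.  101.] 1.9 range 671
carton [ 423. -243.   51.] 1.7 range 488
redL [ 519. -344.  101.] 0.5 range 623
redR [ 651. -339.  100.] 1.6 range 734
```

View pics/wrist0.png

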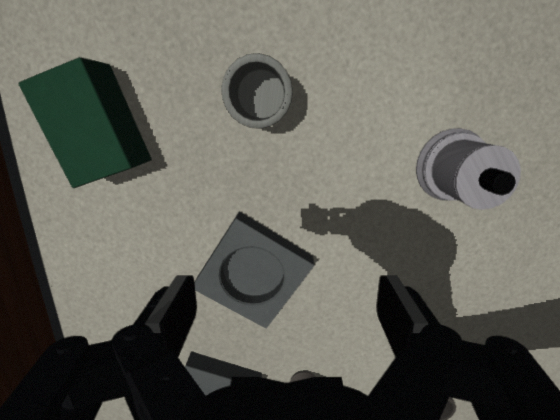

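The wrist view shows the bucket rim at (257,91), the near stand with its top corners (240,212), (317,262), (267,327), (195,275), and the lid knob at (497,181). There are two candidate stands: (667,112) at 676 mm and (733,322) at 800 mm. The first is nearest to the base, so it is the one meant.

Run:
```python
from h import *
g=grab('wrist')
print('bucket',onz(g,257,91,60).round(1))
c=[onz(g,*p,28)[:2] for p in((240,212),(317,262),(267,327),(195,275))]
print('stand',np.mean(c,0).round(1),[round(np.linalg.norm(c[i]-c[i-1]),1) for i in range(4)])
print('lid',onz(g,497,181,98).round(1))
print('bucket w',np.linalg.norm(onz(g,222,91,60)-onz(g,292,91,60)))
```

```text
bucket [651.6 -95.   60. ]
stand [662.8 107.8] [np.float64(100.0), np.float64(109.5), np.float64(112.4), np.float64(115.2)]
lid [436.9 -19.3  98. ]
bucket w 64.36934100844513
```

Emit:
servo_tool --pt "1 3.2 -0.9 1.5 0 0 0" --pt "1 3.2 -0.9 1.5 0 0 0" --pt "1 3.2 -0.9 1.5 0 0 0" --pt "1 0 0 0 0 0 0" --pt "1 0 0 0 0 0 0" --pt "1 0 0 0 0 0 0"

```text
clock: 0.9
position: [652.2, -95.4, 198.0]
ee_rot: [0.707, -0.707, 0.0, -0.0]
contact_force: [0.1, 0.4, -0.2]
gripper_width: 85.7
```

Run:
```python
from h import *
g=grab('wrist','w1.png')
for p in((651,-96,60),(662.8,107.8,28)): print(proj(g,p).round())
```

```text
[288. 203.]
[278. 361.]
```

View pics/w1.png

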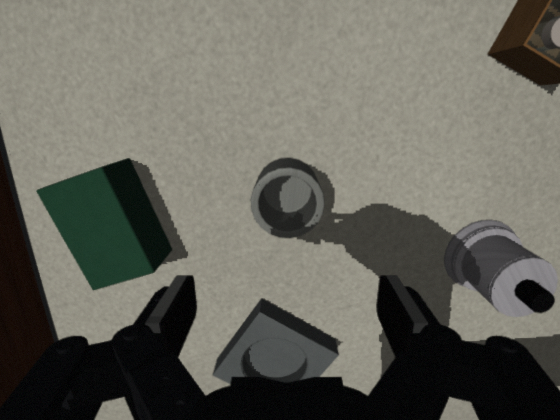

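The rim is centred at (287,202), which matches the prediction, so I go down and grip the bucket.

Emit:
servo_tool --pt "1 0 0.1 4 0 0 0" --pt "1 0 0 4 0 0 0" --pt "1 0 0 4 0 0 0" --pt "1 0 0 2.5 0 0 0" --pt "1 0 0 2 0 0 0" --pt "0.6 0 0 0 0 0 0" --pt "0.6 0 0 0 0 0 0" --pt "0.6 0 0 0 0 0 0" --pt "0.6 0 0 0 0 0 0" --pt "0.6 0 0 0 0 0 0"

```text
clock: 1.95
position: [651.1, -95.9, 33.0]
ee_rot: [-0.707, 0.707, -0.0, 0.0]
contact_force: [-0.1, -1.0, -2.9]
gripper_width: 64.7
```

Emit:
servo_tool --pt "0 0 0 0 0 0 0" --pt "0 0 0 0 0 0 0" --pt "0 0 0 -2 0 0 0" --pt "0 0 0 -3 0 0 0" --pt "0 0 0 -3 0 0 0" --pt "0 0 0 0 0 0 0" --pt "0 0 0 0 0 0 0"

```text
clock: 2.65
position: [650.8, -95.8, 112.5]
ee_rot: [-0.707, 0.707, 0.0, 0.001]
contact_force: [-1.8, 0.3, -4.7]
gripper_width: 65.0
```

Run:
```python
from h import *
s=grab('scene');d=grab('side')
a=cv2.resize(s['image'][180:240,300:430],None,fx=6,fy=6,interpolation=cv2.INTER_CUBIC)[:,:,::-1]
b=cv2.resize(d['image'][130:200,220:320],None,fx=7,fy=7,interpolation=cv2.INTER_CUBIC)[:,:,::-1]
c=np.zeros((600,780,3),np.uint8); c[:]=0
a=cv2.resize(s['image'][185:235,305:375],None,fx=7,fy=7,interpolation=cv2.INTER_CUBIC)[:,:,::-1]
b=cv2.resize(d['image'][155:200,255:312],None,fx=5,fy=5,interpolation=cv2.INTER_CUBIC)[:,:,::-1]
c[:350,:490]=a; c[:225,490:775]=b
cv2.imwrite('pics/c1.png',c[:350])
```

```text
(no output)
```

View pics/c1.png

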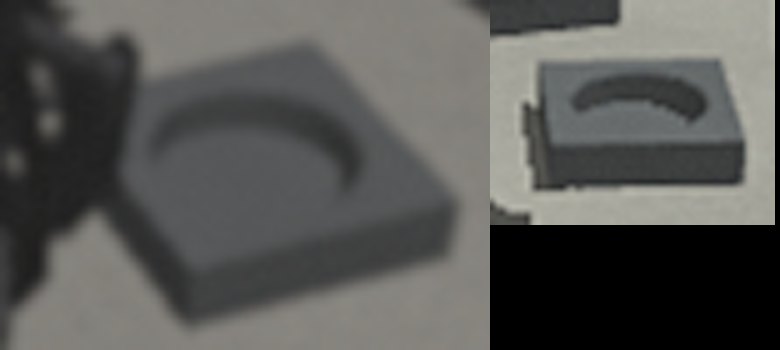

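Scene crop: the stand's top back corner is at (349.6,190.7), front at (332.1,223.6), right at (370.3,214). Side crop: the top corners are (265,167.4), (301,167), (306,183.4), (267,183.4).

Run:
```python
from h import *
s=grab('scene');d=grab('side')
P=[onz(s,*p,28)[:2] for p in((349.6,190.7),(370.3,214),(332.1,223.6))]
Q=[onz(d,*p,28)[:2] for p in((265,167.4),(301,167),(306,183.4),(267,183.4))]
print(np.round(P,1),((P[0]+P[2])/2).round(1)); print(np.round(Q,1),np.mean(Q,0).round(1))
```

```text
[[654.3 186. ]
 [744.9 124.3]
 [684.3  35. ]] [669.3 110.5]
[[650.5 184.7]
 [740.  124.2]
 [680.6  34. ]
 [592.2  97.7]] [665.8 110.1]
```

Emit:
servo_tool --pt "0 -2.6 -0.2 0 0 0 0" --pt "0 -4 -0.3 0 0 0 0" --pt "0 -4 -0.3 0 0 0 0" --pt "0 -4 -0.3 0 0 0 0" --pt "0 -4 -0.3 0 0 0 0" --pt "0 -2 -0.2 0 0 0 0" --pt "0 0 0 0 0 0 0" --pt "0 0 0 0 0 0 0" --pt "0 0 0 2 0 0 0" --pt "0 0 0 1.6 0 0 0" --pt "0 0 0 0 0 0 0"

```text
clock: 3.95
position: [664.7, 107.6, 73.0]
ee_rot: [-0.706, 0.708, 0.002, -0.003]
contact_force: [0.7, 0.0, -4.9]
gripper_width: 64.6
```

Run:
```python
from h import *
d=grab('side');s=grab('scene');w=grab('wrist')
c=np.zeros((600,780,3),np.uint8)
c[:336,:380]=cv2.resize(d['image'][120:204,238:333],None,fx=4,fy=4,interpolation=cv2.INTER_CUBIC)
c[:336,390:770]=cv2.resize(s['image'][150:234,298:393],None,fx=4,fy=4,interpolation=cv2.INTER_CUBIC)
c[340:600,:347]=cv2.resize(w['image'],(347,260))
cv2.imwrite('pics/c2.png',c[:,:,::-1])
```

```text
(no output)
```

View pics/c2.png

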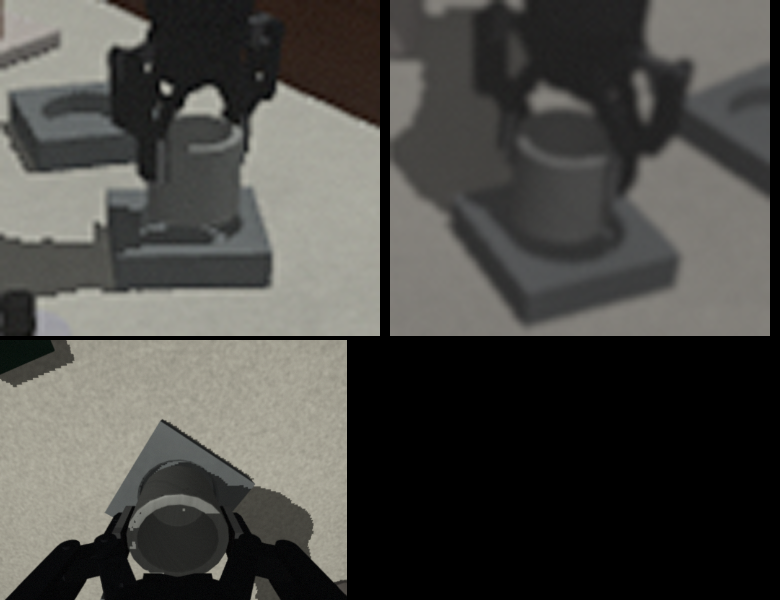

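Run:
```python
from h import *
w=grab('wrist')
g=cv2.cvtColor(w['image'],cv2.COLOR_RGB2HSV)
print(read_state()['position'].round(1))
P=[onz(w,*p,28)[:2] for p in((261.4,129.5),(408,235.6),(172.7,277.6))]
print(np.round(P,1), ((P[1]+P[2])/2).round(1))
v=(P[1]-P[0])/np.linalg.norm(P[1]-P[0]);u=(P[2]-P[0])/np.linalg.norm(P[2]-P[0])
b=(v+u)/np.linalg.norm(u+v);print('center from corner',(P[0]+b*77.8).round(1), np.linalg.norm(P[1]-P[0]),u@v)
```

```text
[667.8 109.4  77.4]
[[681.4  40.1]
 [593.6 102.8]
 [740.6 131.7]] [667.1 117.2]
center from corner [666.8 116.6] 107.86020721827926 0.04582166401191823
```

Run:
```python
from h import *
w=grab('wrist')
gr=cv2.cvtColor(w['image'],cv2.COLOR_RGB2GRAY)
print(read_state()['position'].round(1))
c=np.array([[[261.4,129.5]],[[408,235.6]],[[172.7,277.6]]],np.float32)
c=cv2.cornerSubPix(gr,c,(8,8),(-1,-1),(3,50,0.01))[:,0]
print(c)
P=[onz(w,*p,28)[:2] for p in c]
print(np.round(P,1))
v=(P[1]-P[0]);u=(P[2]-P[0]);print(np.linalg.norm(v),np.linalg.norm(u))
v/=np.linalg.norm(v);u/=np.linalg.norm(u);b=(v+u)/np.linalg.norm(u+v);print((P[0]+b*77.8).round(1))
s=grab('scene');gs=cv2.cvtColor(s['image'],cv2.COLOR_RGB2GRAY)
c=cv2.cornerSubPix(gs,np.array([[[332.1,223.6]],[[370.3,214]]],np.float32),(4,4),(-1,-1),(3,50,0.01))[:,0]
print(c,[onz(s,*p,28).round(1) for p in c])
```

```text
[667.8 109.7  77.6]
[[262.18945  126.323685]
 [413.78952  234.8308  ]
 [170.46928  276.00064 ]]
[[681.2  38.8]
 [590.2 102.8]
 [742.4 131.2]]
111.25567777331737 110.77963768162785
[666.8 115.3]
[[332.1     223.6    ]
 [370.25726 213.63162]] [array([684.3,  35. ,  28. ]), array([744.2, 125.6,  28. ])]
```

Emit:
servo_tool --pt "0 -0.2 0 1.3 0 0 0" --pt "0 0 0 0 0 0 0" --pt "0 0 0 0 0 0 0" --pt "0 0 0 0 0 0 0" --pt "0 0 0 0 0 0 0"

```text
clock: 4.75
position: [667.2, 112.1, 63.5]
ee_rot: [0.707, -0.707, 0.0, -0.0]
contact_force: [-0.2, -0.1, -4.0]
gripper_width: 64.8
```

Run:
```python
from h import *
d=grab('side');s=grab('scene');w=grab('wrist')
print(read_state()['position'].round(1),read_state()['contact_force'].round(1))
c=np.zeros((600,800,3),np.uint8)
c[:300,:400]=cv2.resize(d['image'][140:200,250:330],None,fx=5,fy=5,interpolation=cv2.INTER_CUBIC)
c[:300,400:800]=cv2.resize(s['image'][172:232,303:383],None,fx=5,fy=5,interpolation=cv2.INTER_CUBIC)
c[300:600,:400]=w['image'][110:410,100:500]
cv2.imwrite('pics/c3.png',c[:,:,::-1])
```

```text
[667.1 112.1  63.5] [ 0.3 -0.7 -3.9]
```

View pics/c3.png

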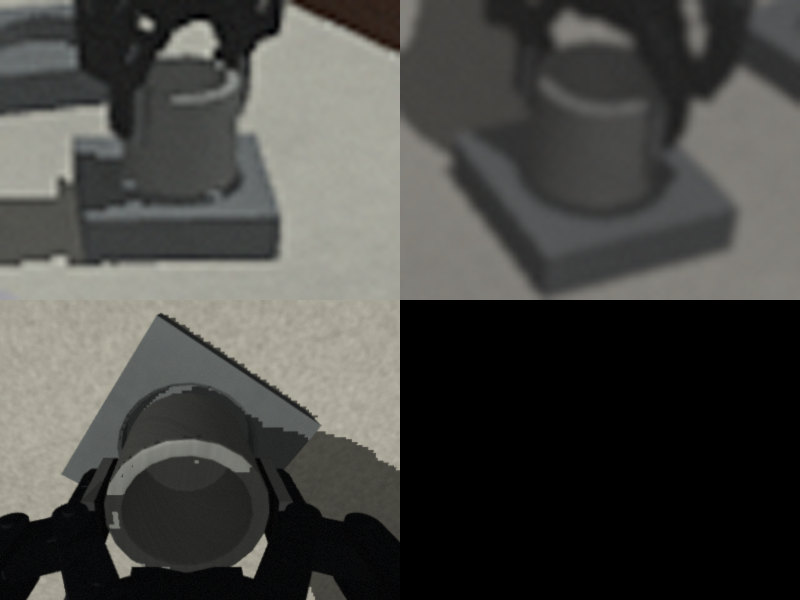

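The views agree within a few mm and the bucket's foot lies inside the well edge. I lower it gently.

Emit:
servo_tool --pt "0 -0.1 0 0.5 0 0 0" --pt "0 0 0 0.5 0 0 0" --pt "0 0 0 0.5 0 0 0" --pt "0 0 0 0.3 0 0 0" --pt "0 0 0 0.2 0 0 0" --pt "0 0 0 0.1 0 0 0" --pt "0 0 0 0 0 0 0" --pt "0 0 0 0 0 0 0"

```text
clock: 5.7
position: [667.1, 113.1, 42.5]
ee_rot: [0.707, -0.707, 0.0, -0.0]
contact_force: [0.1, -0.4, -4.0]
gripper_width: 65.2
```

Emit:
servo_tool --pt "0 0 0 0.1 0 0 0" --pt "0 0 0 0.05 0 0 0" --pt "0 0 0 0 0 0 0" --pt "0 0 0 0 0 0 0"

```text
clock: 6.1
position: [667.0, 113.0, 40.8]
ee_rot: [0.707, -0.707, 0.0, -0.0]
contact_force: [-0.2, 0.6, -3.6]
gripper_width: 64.8
```

Emit:
servo_tool --pt "0 0 0 0.05 0 0 0" --pt "0 0 0 0.05 0 0 0" --pt "0 0 0 0 0 0 0" --pt "0 0 0 0 0 0 0"

```text
clock: 6.5
position: [667.1, 113.1, 40.5]
ee_rot: [0.707, -0.707, 0.0, -0.0]
contact_force: [-1.3, 0.6, 1.6]
gripper_width: 64.9
```

Emit:
servo_tool --pt "1 0 0 0 0 0 0" --pt "1 0 0 0 0 0 0" --pt "1 0 0 0 0 0 0" --pt "1 0 0 0 0 0 0" --pt "1 0 0 -1 0 0 0" --pt "1 0 0 -3 0 0 0" --pt "1 0 0 -4 0 0 0" --pt "1 0 0 -4 0 0 0" --pt "1 -4 3.8 -4 0 0 0" --pt "1 -4 3.8 -4 0 0 0" --pt "1 -4 3.8 -4 0 0 0" --pt "1 -4.2 3.7 0 0 0 0"

```text
clock: 7.7
position: [551.7, 240.0, 254.2]
ee_rot: [-0.707, 0.707, -0.002, 0.005]
contact_force: [1.0, 0.5, -0.2]
gripper_width: 85.2
```

Emit:
servo_tool --pt "1 0 0 0 0 0 0" --pt "1 0 0 0 0 0 0" --pt "1 0 0 0 0 0 0"

```text
clock: 8.0
position: [550.5, 238.2, 248.1]
ee_rot: [-0.707, 0.707, -0.0, 0.0]
contact_force: [0.4, -0.4, 0.5]
gripper_width: 85.6
```

Run:
```python
from h import *
print(read_state()['position'].round(1))
w=grab('wrist','w2.png')
```

```text
[550.5 238.2 248.1]
```

View pics/w2.png

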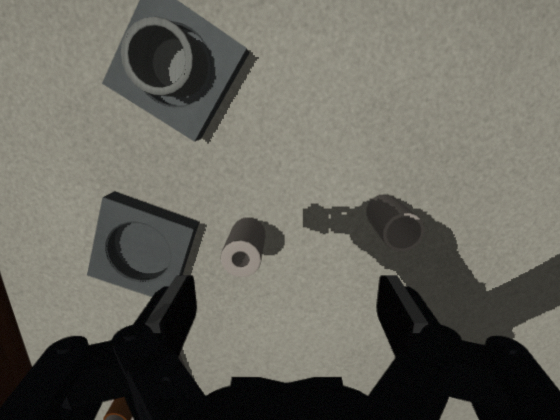

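Two sleeves are possible: (242,257), whose hole is small compared with its body, and (402,232), which lies in shadow with a thin rim and a large bore. The second fits the wide bore. I confirm it in a brightened crop and measure its position.

Run:
```python
from h import *
w=grab('wrist');im=w['image']
a=cv2.resize(im[170:290,190:450],None,fx=3,fy=3,interpolation=cv2.INTER_CUBIC)
a=np.clip(a.astype(float)*1.8,0,255).astype(np.uint8)
cv2.imwrite('pics/c4.png',a[:,:,::-1])
print('A',onz(w,402,231,80).round(1),'B',onz(w,242,257,80).round(1),'bucket rim',onz(w,157,57,68).round(1))
```

```text
A [434.3 275.6  80. ] B [596.8 304.   80. ] bucket rim [666.  113.4  68. ]
```

View pics/c4.png

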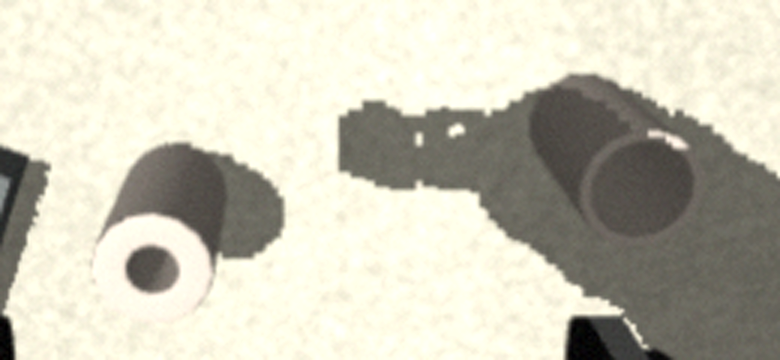

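The crop confirms it: the right sleeve at (402,232) has the wide bore and stands at (434,275). The left one has a small hole and stays where it is.

Emit:
servo_tool --pt "1 -1.2 3.9 0 0 0 0" --pt "1 -1.2 3.9 0 0 0 0" --pt "1 -1.3 3.85 0 0 0 0" --pt "1 0 0 2 0 0 0" --pt "1 0 0 3 0 0 0" --pt "1 0 0 3 0 0 0" --pt "1 0 0 0 0 0 0" --pt "1 0 0 0 0 0 0" --pt "1 0 0 0 0 0 0"

```text
clock: 9.0
position: [435.1, 276.1, 169.4]
ee_rot: [-0.707, 0.707, -0.0, 0.001]
contact_force: [0.6, 0.9, -0.7]
gripper_width: 85.4
```

Run:
```python
from h import *
print(read_state()['position'].round(1))
w=grab('wrist');im=w['image'];print(proj(w,(434,275,80)))
cv2.imwrite('pics/w3.png',np.clip(im[130:330,150:420].astype(float)*1.8,0,255).astype(np.uint8)[:,:,::-1])
```

```text
[435.1 276.1 169.4]
[288.36991596 221.111901  ]
```

View pics/w3.png

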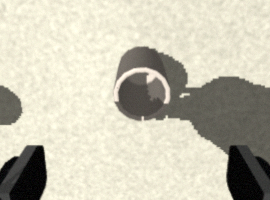

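Emit:
servo_tool --pt "1 -0.1 0.3 3 0 0 0" --pt "1 0 0 4 0 0 0" --pt "1 0 0 3.3 0 0 0" --pt "1 0 0 0 0 0 0" --pt "0.3 0 0 0 0 0 0" --pt "0.3 0 0 0 0 0 0" --pt "0.3 0 0 0 0 0 0" --pt "0.3 0 0 0 0 0 0" --pt "0 0 0 0 0 0 0" --pt "0 0 0 0 0 0 0"

```text
clock: 10.05
position: [431.8, 277.7, 67.3]
ee_rot: [0.707, -0.707, 0.0, -0.002]
contact_force: [-0.3, -1.0, 5.5]
gripper_width: 40.6
```

Run:
```python
from h import *
print(read_state()['position'].round(1),read_state()['gripper_width'])
w=grab('wrist');im=w['image']
cv2.imwrite('pics/w4.png',np.clip(im[130:400,130:450].astype(float)*1.8,0,255).astype(np.uint8)[:,:,::-1])
```

```text
[431.8 277.7  67.3] 40.55326355669414
```

View pics/w4.png

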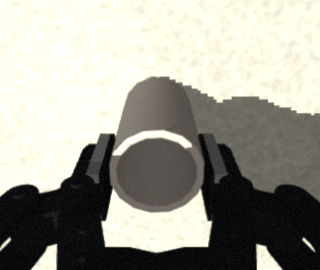

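The sleeve is held upright; its rim is centred at (286,301). I lift it and carry it over the bucket.

Emit:
servo_tool --pt "0 0 0 -1 0 0 0" --pt "0 0 0 -3 0 0 0" --pt "0 0 0 -3 0 0 0" --pt "0 0 0 -3 0 0 0" --pt "0 2.3 -3.3 0 0 0 0" --pt "0 2.3 -3.3 0 0 0 0" --pt "0 2.4 -3.4 0 0 0 0" --pt "0 2.4 -3.4 0 0 0 0" --pt "0 2.4 -3.4 0 0 0 0" --pt "0 2.4 -3.4 0 0 0 0" --pt "0 2.3 -3.3 0 0 0 0" --pt "0 0 0 0 0 0 0"

```text
clock: 11.3
position: [668.9, 108.4, 165.2]
ee_rot: [-0.705, 0.709, -0.001, 0.001]
contact_force: [-0.3, 0.2, -0.5]
gripper_width: 41.2
```

Emit:
servo_tool --pt "0 0 0 0 0 0 0" --pt "0 0 0 0 0 0 0" --pt "0 0 0 0 0 0 0"

```text
clock: 11.6
position: [665.0, 112.5, 165.6]
ee_rot: [0.708, -0.707, 0.0, -0.0]
contact_force: [-0.5, 0.8, -0.7]
gripper_width: 40.6
```

Run:
```python
from h import *
print(read_state()['position'].round(1),read_state()['gripper_width'])
w=grab('wrist');im=w['image']; p=read_state()['position']
print(onz(w,286,301,p[2]+12.7).round(1)-p.round(1))
d=grab('side');s=grab('scene')
c=np.zeros((600,800,3),np.uint8)
c[:380,:420]=np.clip(im[40:420,70:490].astype(float)*1.5,0,255)
c[:300,430:800]=cv2.resize(d['image'][100:190,240:351],None,fx=3.34,fy=3.34,interpolation=cv2.INTER_CUBIC)[:300,:370]
c[300:600,430:800]=cv2.resize(s['image'][130:220,290:401],None,fx=3.34,fy=3.34,interpolation=cv2.INTER_CUBIC)[:300,:370]
cv2.imwrite('pics/c5.png',c[:,:,::-1])
```

```text
[665.  112.5 165.6] 40.57708099636088
[ 0.2 -1.5 12.7]
```

View pics/c5.png

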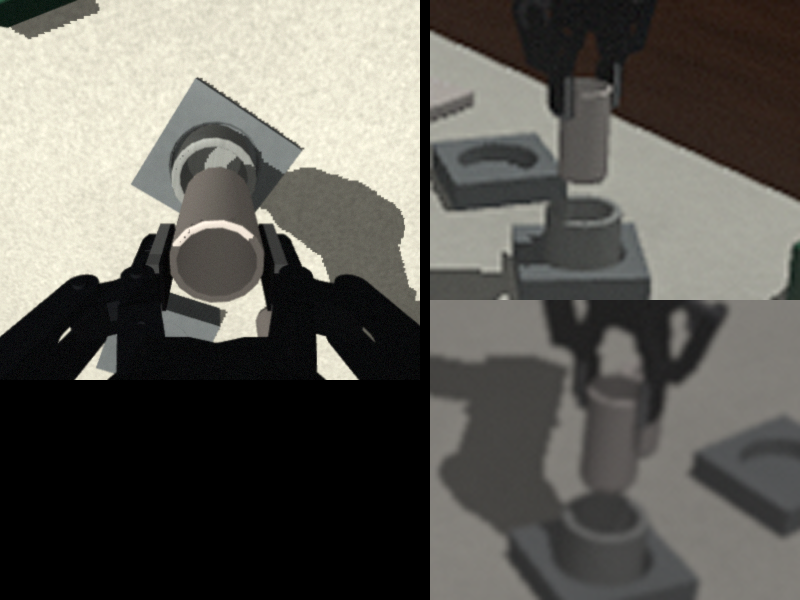

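Run:
```python
from h import *
w=grab('wrist');s=grab('scene');d=grab('side')
print('bucket',onz(w,284,200,68).round(1)[0],(onz(w,284,177,68)[1]+33).round(1))
# sleeve top/bottom centres from the crops (top rim ellipse centre, foot centre)
f=lambda x,y,ox,oy,cx,cy:((x-cx)/3.34+ox,(y-cy)/3.34+oy)
top=tri(s,f(615,388,290,130,430,300),d,f(592,86,240,100,430,0))
print('sleeve top',top[0].round(1),top[1])
# foot lower outline: project vertical axis from that top and compare columns
for z in(180,99): print(z,proj(s,(665.2,111,z)).round(1),proj(d,(665.2,111,z)).round(1))
print('obs scene top/foot u',f(615,0,290,130,430,300)[0],f(608,0,290,130,430,300)[0],'side',f(592,0,240,100,430,0)[0],f(583.5,0,240,100,430,0)[0])
print('bucket rim',proj(s,(666.5,113,68)),proj(d,(666.5,113,68)),'obs',f(604,0,290,130,430,300)[0],f(583.5,0,240,100,430,0)[0])
```

```text
bucket 667.2 113.1
sleeve top [667.6 103.5 179.6] 0.6479194564395404
180 [345.9 154.9] [286.  124.8]
99 [342.6 183.1] [285.1 152.2]
obs scene top/foot u 345.38922155688624 343.2934131736527 side 288.50299401197606 285.9580838323353
bucket rim [342.28507531 192.97042219] [284.7044324  161.96326359] obs 342.09580838323353 285.9580838323353
```

Run:
```python
from h import *
w=grab('wrist');p=read_state()['position'];print(p.round(1))
im=w['image'][:,:,::-1]
for yc in(109,111,113):
  print(yc,[proj(w,(665,yc-r,p[2]-67.3+z)).round(1).tolist() for r,z in((18.5,0),(21.5,6))], 'rim far/near',proj(w,(665,yc-21.5,p[2]+12.7)).round(1),proj(w,(665,yc+21.5,p[2]+12.7)).round(1))
cv2.imwrite('pics/c6.png',cv2.resize(np.clip(im[130:350,220:350].astype(float)*1.6,0,255).astype(np.uint8),None,fx=2.7,fy=2.7,interpolation=cv2.INTER_CUBIC))
g=im[:,:,1].astype(int);print('col 287:',[(v,g[v,287]) for v in range(196,264,2)]);print([(v,g[v,287]) for v in range(325,350,2)])
```

```text
[665.6 111.9 165. ]
109 [[287.5, 203.1], [287.5, 201.2]] rim far/near [288.2 252.2] [288.  338.7]
111 [[287.5, 206.0], [287.5, 204.3]] rim far/near [288.2 256.6] [288.  342.3]
113 [[287.5, 209.0], [287.5, 207.3]] rim far/near [288.2 261. ] [288.  345.9]
col 287: [(196, np.int64(116)), (198, np.int64(117)), (200, np.int64(114)), (202, np.int64(112)), (204, np.int64(114)), (206, np.int64(101)), (208, np.int64(68)), (210, np.int64(66)), (212, np.int64(65)), (214, np.int64(64)), (216, np.int64(66)), (218, np.int64(68)), (220, np.int64(65)), (222, np.int64(68)), (224, np.int64(66)), (226, np.int64(65)), (228, np.int64(67)), (230, np.int64(62)), (232, np.int64(65)), (234, np.int64(63)), (236, np.int64(65)), (238, np.int64(65)), (240, np.int64(63)), (242, np.int64(63)), (244, np.int64(65)), (246, np.int64(65)), (248, np.int64(67)), (250, np.int64(66)), (252, np.int64(65)), (254, np.int64(64)), (256, np.int64(64)), (258, np.int64(63)), (260, np.int64(114)), (262, np.int64(161))]
[(325, np.int64(51)), (327, np.int64(50)), (329, np.int64(52)), (331, np.int64(51)), (333, np.int64(51)), (335, np.int64(57)), (337, np.int64(66)), (339, np.int64(66)), (341, np.int64(84)), (343, np.int64(149)), (345, np.int64(156)), (347, np.int64(128)), (349, np.int64(34))]
```

The sleeve is upright within about 1 mm, its foot is at about (665.6,112.5), and the bucket is at (667,113). I lower it.

Emit:
servo_tool --pt "0 -0.1 -0.1 2 0 0 0" --pt "0 0 0 1.2 0 0 0" --pt "0 0 0 1 0 0 0" --pt "0 0 0 1 0 0 0" --pt "0 0 0 0 0 0 0" --pt "0 0 0 0 0 0 0"

```text
clock: 12.55
position: [667.0, 112.5, 112.9]
ee_rot: [0.707, -0.707, 0.0, 0.0]
contact_force: [0.8, -0.9, 0.4]
gripper_width: 41.1
```

Emit:
servo_tool --pt "0 0 0 1 0 0 0" --pt "0 0 0 1 0 0 0" --pt "0 0 0 0.7 0 0 0" --pt "0 0 0 0.3 0 0 0" --pt "0 0 0 0.1 0 0 0" --pt "0 0 0 0 0 0 0" --pt "0 0 0 0 0 0 0"

```text
clock: 13.25
position: [667.1, 112.7, 82.2]
ee_rot: [0.707, -0.707, 0.0, -0.0]
contact_force: [0.3, -0.1, -0.7]
gripper_width: 40.7
```

Emit:
servo_tool --pt "0 0 0 0.1 0 0 0" --pt "0 0 0 0.1 0 0 0" --pt "0 0 0 0 0 0 0" --pt "0 0 0 0 0 0 0"

```text
clock: 13.65
position: [667.0, 112.6, 80.5]
ee_rot: [0.707, -0.707, 0.0, -0.0]
contact_force: [-0.9, -0.7, 3.0]
gripper_width: 41.3
```

Emit:
servo_tool --pt "1 0 0 0 0 0 0" --pt "1 0 0 0 0 0 0" --pt "1 0 0 0 0 0 0" --pt "1 0 0 0 0 0 0" --pt "1 0 0 -1 0 0 0" --pt "1 0 0 -3 0 0 0" --pt "1 0 0 -3 0 0 0" --pt "1 0 0 -3 0 0 8.5" --pt "1 0 0 -3 0 0 8.5" --pt "1 0 0 -3 0 0 8.5" --pt "1 0 0 -1 0 0 8.5" --pt "1 0 0 0 0 0 8.5"

```text
clock: 14.85
position: [667.8, 112.8, 254.0]
ee_rot: [-0.4, 0.916, -0.0, 0.003]
contact_force: [0.0, 1.6, -0.1]
gripper_width: 85.6
```

Emit:
servo_tool --pt "1 0 0 0 0 0 8.5" --pt "1 0 0 0 0 0 8.5" --pt "1 0 0 0 0 0 8.5" --pt "1 0 0 0 0 0 8.5" --pt "1 0 0 0 0 0 8.5" --pt "1 0 0 0 0 0 5" --pt "1 0 0 0 0 0 0" --pt "1 0 0 0 0 0 0"

```text
clock: 15.65
position: [666.8, 112.6, 250.4]
ee_rot: [-0.001, 1.0, 0.0, 0.0]
contact_force: [0.4, 0.8, -0.6]
gripper_width: 85.5
```

Run:
```python
from h import *
from scipy.spatial.transform import Rotation as R
st=read_state();print(st['position'].round(1),st['joints'].round(2));print(R.from_quat(st['ee_rot']).as_matrix().round(3))
```

```text
[666.8 112.6 250.4] [ 0.41  0.47  0.16  0.   -1.26 -1.97]
[[-1.    -0.002  0.001]
 [-0.002  1.     0.   ]
 [-0.001  0.    -1.   ]]
```

Emit:
servo_tool --pt "1 0.8 -3.1 0 0 0 0" --pt "1 0.8 -4.2 0 0 0 0" --pt "1 0.8 -4.2 0 0 0 0" --pt "1 0.8 -4.2 0 0 0 0" --pt "1 0.8 -4.2 0 0 0 0" --pt "1 0.8 -4.2 0 0 0 0" --pt "1 0.8 -4.2 0 0 0 0" --pt "1 0.8 -4.2 0 0 0 0" --pt "1 0.8 -4.2 0 0 0 0" --pt "1 0.8 -4.2 0 0 0 0" --pt "1 0.6 -4 0 0 0 0" --pt "1 0 0 1 0 0 0"

```text
clock: 16.85
position: [580.1, -341.3, 241.1]
ee_rot: [0.002, 1.0, -0.001, 0.001]
contact_force: [-0.3, 0.1, 0.1]
gripper_width: 85.3
```

Emit:
servo_tool --pt "1 0 0 0 0 0 0" --pt "1 0 0 0 0 0 0" --pt "1 0 0 0 0 0 0"

```text
clock: 17.15
position: [581.3, -335.3, 240.4]
ee_rot: [-0.001, 1.0, -0.0, 0.0]
contact_force: [-0.6, 0.5, -0.1]
gripper_width: 85.3
```

Run:
```python
from h import *
print(read_state()['position'].round(1))
w=grab('wrist','w5.png');h=cv2.cvtColor(w['image'],cv2.COLOR_RGB2HSV)
for nm,lo,hi in(('blue',(100,120,40),(130,255,255)),('red',(170,120,40),(180,255,255)),('red0',(0,120,40),(6,255,255))):
    n,l,s,c=cv2.connectedComponentsWithStats(cv2.inRange(h,lo,hi))
    print(nm,[(s[i].tolist(),c[i].round(1).tolist()) for i in range(1,n) if s[i][4]>100])
print('pred cap',proj(w,(581,-336,102)))
# sleeve left behind in the bucket: scene crop
s=grab('scene');d=grab('side')
cv2.imwrite('pics/c7.png',np.hstack([cv2.resize(w['image'],(480,360)),cv2.resize(s['image'][150:230,300:370],(315,360))])[:,:,::-1])
```

```text
[ 581.3 -335.3  240.4]
blue [([269, 186, 33, 34, 860], [284.7, 202.6])]
red []
red0 [([257, 111, 35, 36, 783], [274.2, 128.6]), ([267, 260, 30, 28, 676], [281.6, 273.6])]
pred cap [284.04256089 204.23790442]
```

View pics/c7.png

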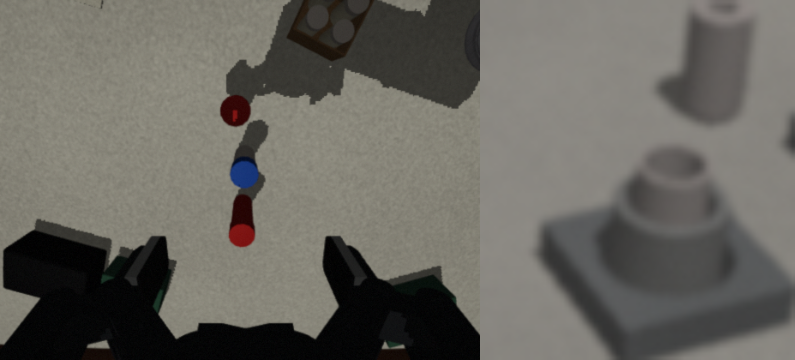

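The crop shows the blue-capped tube at (285,203) with red look-alikes on both sides at (274,129) and (282,274). Blue is the one meant. The sleeve stands upright in the bucket.

Emit:
servo_tool --pt "1 0.1 0.1 3 0 0 0" --pt "1 0 0 4 0 0 0" --pt "1 0 0 4 0 0 0" --pt "1 0 0 3 0 0 0" --pt "1 0 0 1 0 0 0" --pt "1 0 0 0 0 0 0" --pt "0 0 0 0 0 0 0" --pt "0 0 0 0 0 0 0" --pt "0 0 0 0 0 0 0" --pt "0 0 0 0 0 0 0" --pt "0 0 0 0 0 0 0" --pt "0 0 0 0 0 0 0"

```text
clock: 18.5
position: [580.6, -335.9, 91.4]
ee_rot: [-0.0, 1.0, -0.001, 0.001]
contact_force: [0.1, -0.3, 5.4]
gripper_width: 27.0
```

```bash
cat >> h.py <<'E'
def blue(g):
    h=cv2.cvtColor(g['image'],cv2.COLOR_RGB2HSV)
    n,l,s,c=cv2.connectedComponentsWithStats(cv2.inRange(h,(100,120,30),(130,255,255)))
    return [(s[i].tolist(),c[i].round(1).tolist()) for i in range(1,n) if s[i][4]>80]
E
python3 - <<'E'
from h import *
p=read_state()['position'];print(p.round(1))
w=grab('wrist');print(blue(w),'pred',proj(w,(p[0],p[1],102)).round(1),[proj(w,(p[0]+a,p[1]+b,102)).round(1) for a,b in((-15,0),(15,0),(0,-15),(0,15))])
E
```

```text
[ 580.6 -335.9   91.4]
[([256, 253, 62, 77, 4002], [286.4, 291.6])] pred [283.1 303.5] [array([283. , 273.2]), array([283.2, 331.5]), array([248.9, 303.4]), array([317.3, 303.5])]
```

Emit:
servo_tool --pt "0 0 0 -1 0 0 0" --pt "0 0 0 -3 0 0 0" --pt "0 0 0 -4 0 0 0" --pt "0 0 0 -3.6 0 0 0" --pt "0 0 0 -1 0 0 0" --pt "0 -0.7 3.5 0 0 0 0" --pt "0 -0.9 4.5 0 0 0 0" --pt "0 -0.9 4.5 0 0 0 0" --pt "0 -0.9 4.5 0 0 0 0" --pt "0 -0.9 4.5 0 0 0 0" --pt "0 -0.9 4.5 0 0 0 0" --pt "0 -0.9 4.5 0 0 0 0"

```text
clock: 19.75
position: [640.1, -28.5, 214.8]
ee_rot: [0.0, 1.0, 0.0, -0.001]
contact_force: [0.5, 0.3, 0.2]
gripper_width: 27.1
```

Emit:
servo_tool --pt "0 -0.9 4.5 0 0 0 0" --pt "0 -0.9 4.5 0 0 0 0" --pt "0 -0.7 3.5 0 0 0 0" --pt "0 0 1.8 0 0 0 0" --pt "0 0 0 0 0 0 0" --pt "0 0 0 0 0 0 0" --pt "0 0 0 0 0 0 0" --pt "0 0 0 0 0 0 0"

```text
clock: 20.55
position: [665.6, 111.0, 216.0]
ee_rot: [0.001, 1.0, -0.0, -0.0]
contact_force: [0.9, -0.0, -0.7]
gripper_width: 27.0
```

Run:
```python
from h import *
p=read_state()['position'];print(p.round(1),read_state()['gripper_width'])
w=grab('wrist');s=grab('scene');d=grab('side');print(blue(w),'pred',proj(w,(p[0],p[1],p[2]+10.6)).round(1))
for n,g in(('s',s),('d',d)): print(n,'sleeve top',proj(g,(667,112.6,93)).round(1),'tube foot',proj(g,(p[0],p[1],p[2]-91.4)).round(1))
c=np.zeros((600,800,3),np.uint8)
c[:400,:300]=np.clip(w['image'][0:400,140:440].astype(float)*1.5,0,255)
c[400:,:200]=cv2.resize(w['image'],(200,200))
c[:,310:550]=cv2.resize(d['image'][80:200,262:310],None,fx=5,fy=5,interpolation=cv2.INTER_CUBIC)
c[:,555:795]=cv2.resize(s['image'][110:230,318:366],None,fx=5,fy=5,interpolation=cv2.INTER_CUBIC)
cv2.imwrite('pics/c8.png',c[:,:,::-1])
```

```text
[665.6 111.  216. ] 27.01177808934953
[([256, 253, 62, 76, 3965], [286.3, 291.3])] pred [283.1 303.4]
s sleeve top [343.3 185. ] tube foot [343.8 174.5]
d sleeve top [285.2 153.9] tube foot [285.5 143.7]
```

View pics/c8.png

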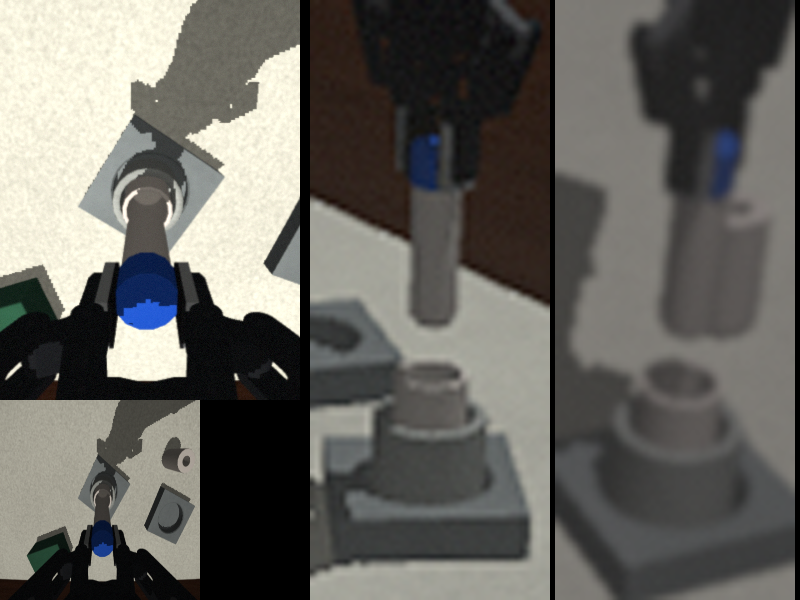

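The tube hangs upright over the sleeve; in the side view the foot is at u 286.6 and the sleeve at 286.3. After a small correction I lower it gently.

Emit:
servo_tool --pt "0 -0.15 0.15 1.5 0 0 0" --pt "0 0 0 1.5 0 0 0" --pt "0 0 0 0.6 0 0 0" --pt "0 0 0 0.6 0 0 0" --pt "0 0 0 0 0 0 0" --pt "0 0 0 0 0 0 0" --pt "0 0 0 0 0 0 0"

```text
clock: 21.4
position: [667.7, 114.2, 174.6]
ee_rot: [-0.0, 1.0, 0.0, 0.001]
contact_force: [0.8, -0.1, -1.1]
gripper_width: 27.2
```

Emit:
servo_tool --pt "0 0.05 -0.1 0.8 0 0 0" --pt "0 0 0 0.8 0 0 0" --pt "0 0 0 0.8 0 0 0" --pt "0 0 0 0.8 0 0 0" --pt "0 0 0 0 0 0 0" --pt "0 0 0 0 0 0 0"

```text
clock: 22.0
position: [666.8, 113.0, 141.5]
ee_rot: [-0.0, 1.0, -0.0, -0.0]
contact_force: [0.4, 0.1, -0.5]
gripper_width: 27.0
```

Emit:
servo_tool --pt "0 0 0 0.8 0 0 0" --pt "0 0 0 0.8 0 0 0" --pt "0 0 0 0.7 0 0 0" --pt "0 0 0 0.5 0 0 0" --pt "0 0 0 0.3 0 0 0" --pt "0 0 0 0 0 0 0" --pt "0 0 0 0 0 0 0"

```text
clock: 22.7
position: [667.0, 113.2, 111.0]
ee_rot: [-0.0, 1.0, 0.0, 0.0]
contact_force: [-0.3, -0.4, -0.8]
gripper_width: 27.0
```

Expected seat is at TCP z of about 108.4.

Emit:
servo_tool --pt "0 0 0 0.1 0 0 0" --pt "0 0 0 0.1 0 0 0" --pt "0 0 0 0.05 0 0 0" --pt "0 0 0 0 0 0 0" --pt "0 0 0 0 0 0 0" --pt "0 0 0 0 0 0 0"

```text
clock: 23.3
position: [666.9, 113.1, 108.5]
ee_rot: [-0.0, 1.0, 0.0, 0.0]
contact_force: [-0.3, 0.8, -0.2]
gripper_width: 27.3
```

Emit:
servo_tool --pt "0 0 0 0.1 0 0 0" --pt "0 0 0 0 0 0 0" --pt "0 0 0 0 0 0 0" --pt "0 0 0 0 0 0 0"

```text
clock: 23.7
position: [667.3, 113.1, 108.4]
ee_rot: [-0.0, 1.0, 0.0, 0.001]
contact_force: [-1.1, -0.1, 6.1]
gripper_width: 26.8
```

Emit:
servo_tool --pt "1 0 0 0 0 0 0" --pt "1 0 0 0 0 0 0" --pt "1 0 0 0 0 0 0" --pt "1 0 0 0 0 0 0" --pt "1 0 0 -1 0 0 0" --pt "1 0 0 -3 0 0 0" --pt "1 0 0 -4 0 0 0" --pt "1 0 0 -4 0 0 0" --pt "1 2 -1.1 -2 0 0 0" --pt "1 3.9 -2.2 0 0 0 0" --pt "1 3.9 -2.2 0 0 0 0" --pt "1 3.9 -2.2 0 0 0 0"

```text
clock: 24.9
position: [528.4, 35.3, 248.2]
ee_rot: [-0.0, 1.0, 0.0, 0.001]
contact_force: [-0.7, -0.6, 0.2]
gripper_width: 85.4
```

Emit:
servo_tool --pt "1 3.9 -2.2 0 0 0 0" --pt "1 3.9 -2.2 0 0 0 0" --pt "1 1.9 -1.1 0 0 0 0" --pt "1 0 0 0 0 0 0" --pt "1 0 0 0 0 0 0" --pt "1 0 0 0 0 0 0" --pt "1 0 0 0 0 0 0"

```text
clock: 25.6
position: [433.7, -18.4, 247.3]
ee_rot: [-0.0, 1.0, -0.0, -0.0]
contact_force: [-0.1, 0.9, 0.4]
gripper_width: 85.7
```

Run:
```python
from h import *
p=read_state()['position'];print(p.round(1))
w=grab('wrist');s=grab('scene');d=grab('side')
for n,g in(('s',s),('d',d)): print(n,blue(g)[:3],'pred cap top/mid',proj(g,(667,113,119)).round(1),proj(g,(667,113,108)).round(1))
for z in(98,86): print('lid pred',z,proj(w,(432,-19,z)).round(1))
c=np.zeros((420,800,3),np.uint8)
c[:,:400]=w['image'][:,80:480]
c[:,400:600]=cv2.resize(d['image'][116:200,265:305],(200,420),interpolation=cv2.INTER_CUBIC)
c[:,600:800]=cv2.resize(s['image'][144:228,323:363],(200,420),interpolation=cv2.INTER_CUBIC)
cv2.imwrite('pics/c9.png',c[:,:,::-1])
```

```text
[433.7 -18.4 247.3]
s [([366, 31, 37, 24, 613], [383.8, 42.2])] pred cap top/mid [344.4 176.2] [344. 180.]
d [([50, 59, 45, 25, 826], [71.8, 70.8]), ([282, 145, 10, 10, 87], [286.1, 149.3]), ([352, 404, 14, 16, 105], [359.2, 412.0])] pred cap top/mid [285.4 145.2] [285.3 148.9]
lid pred 98 [284.3 199.5]
lid pred 86 [284.4 196. ]
```

View pics/c9.png

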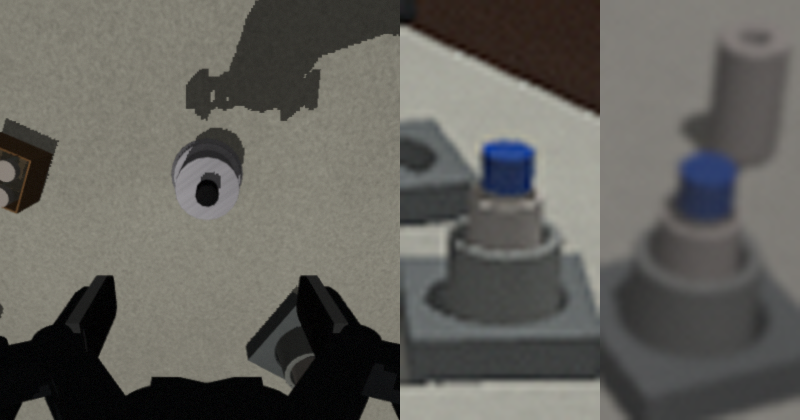

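The tube is down in the sleeve (side view cap centre (286,149), predicted (285,149)) and the stack is upright. The knob is at about (287,193), so I go nearer and measure it.

Emit:
servo_tool --pt "1 0.4 0 2 0 0 0" --pt "1 0 0 3 0 0 0" --pt "1 0 0 2.5 0 0 0" --pt "1 0 0 0 0 0 0" --pt "1 0 0 0 0 0 0" --pt "1 0 0 0 0 0 0" --pt "1 0 0 0 0 0 0"

```text
clock: 26.45
position: [429.8, -18.6, 173.7]
ee_rot: [-0.0, 1.0, 0.0, 0.001]
contact_force: [-0.8, 0.5, -0.6]
gripper_width: 86.0
```

Run:
```python
from h import *
p=read_state()['position'];print(p.round(1))
w=grab('wrist');g=cv2.cvtColor(w['image'],cv2.COLOR_RGB2GRAY)
n,l,s,c=cv2.connectedComponentsWithStats(cv2.inRange(g,0,35))
for i in range(1,n):
    if s[i][4]>80: print(s[i],c[i].round(1))
for q in((0,0),(11,0),(-11,0),(0,11)): print(q,proj(w,(p[0]+q[0],p[1]+q[1],98)).round(1))
print('base of knob',proj(w,(p[0]-11,p[1],74)).round(1))
```

```text
[429.8 -18.6 173.7]
[   0  143   99   99 3345] [ 61.8 181.4]
[  0 155  32  30 392] [ 16.9 169.6]
[  0 186  31  39 455] [ 12.6 203.5]
[ 35 202  22  38 396] [ 46.6 220.2]
[273 205  29  37 868] [287.2 223. ]
[    0   276   560   144 39441] [282.2 373.6]
(0, 0) [284.3 230.7]
(11, 0) [284.4 245.3]
(-11, 0) [284.3 215.7]
(0, 11) [300.2 230.7]
base of knob [284.5 205.4]
```

Emit:
servo_tool --pt "1 0.1 0 2 0 0 0" --pt "1 0 0 3 0 0 0" --pt "1 0 0 2.6 0 0 0" --pt "1 0 0 1 0 0 0" --pt "1 0 0 0 0 0 0" --pt "1 0 0 0 0 0 0" --pt "0 0 0 0 0 0 0" --pt "0 0 0 0 0 0 0" --pt "0 0 0 0 0 0 0" --pt "0 0 0 0 0 0 0" --pt "0 0 0 0 0 0 0" --pt "0 0 0 0 0 0 0"

```text
clock: 27.7
position: [428.1, -18.8, 86.8]
ee_rot: [-0.0, 1.0, 0.0, 0.0]
contact_force: [-0.1, 2.5, 3.4]
gripper_width: 19.9
```

Run:
```python
from h import *
st=read_state();p=st['position'];print(p.round(1),st['gripper_width'],st['contact_force'].round(1))
```

```text
[428.1 -18.8  86.8] 19.945131736674735 [-0.1  2.5  3.4]
```

Emit:
servo_tool --pt "0 0 0 -1 0 0 0" --pt "0 0 0 -3 0 0 0" --pt "0 0 0 -4 0 0 0" --pt "0 0 0 -4 0 0 0" --pt "0 0 0 -2 0 0 0" --pt "0 -2 1.1 0 0 0 0" --pt "0 -3.5 1.9 0 0 0 0" --pt "0 -3.5 1.9 0 0 0 0" --pt "0 -3.5 1.9 0 0 0 0" --pt "0 -3.5 1.9 0 0 0 0" --pt "0 -3.5 1.9 0 0 0 0" --pt "0 -2 1.2 0 0 0 0"

```text
clock: 28.9
position: [644.5, 100.2, 225.5]
ee_rot: [-0.0, 1.0, -0.0, -0.0]
contact_force: [-0.4, -0.2, -1.6]
gripper_width: 20.0
```

Emit:
servo_tool --pt "0 -1.5 0.8 0 0 0 0" --pt "0 -0.8 0.6 0 0 0 0" --pt "0 0 0 0 0 0 0" --pt "0 0 0 0 0 0 0" --pt "0 0 0 0 0 0 0" --pt "0 0 0 0 0 0 0" --pt "0 0 0 0 0 0 0"

```text
clock: 29.6
position: [665.4, 112.8, 226.9]
ee_rot: [0.0, 1.0, 0.0, 0.0]
contact_force: [-0.2, -0.5, -0.7]
gripper_width: 19.8
```

Run:
```python
from h import *
st=read_state();p=st['position'];print(p.round(1),st['gripper_width'],st['contact_force'].round(1),st['wrist_torque'].round(2))
w=grab('wrist');g=cv2.cvtColor(w['image'],cv2.COLOR_RGB2GRAY).astype(int)
d=grab('side')['image'].astype(int).sum(2)//3
# side rows through the dome/skirt and bucket: print edges
for v in range(104,176,4):
    r=d[v,255:318]; print(v,' '.join('%3d'%x for x in r[::2]))
for z,r in((p[2]-86.8,43),(p[2]-86.8+74,32),(68,33)): print(z.round(),[proj(grab('side'),(p[0],p[1],z)).round(1)])
```

```text
[665.4 112.8 226.9] 19.767957469100416 [-0.2 -0.5 -0.7] [ 0.   -0.01 -0.07]
104  36  38  34  35  30  32  31  32  30  34  32  33  30  48  18  16  57  35  19  21  28  34  33  32  33  32  30  33  32  34  26  29
108  35  35  35  35  34  33  35  33  32  33  33  33  37  35  16  15  63  34  20  22  29  30  33  31  33  32  33  33  28  33  29  32
112  34  35  35  34  37  37  33  34  33  35  61  73  72  71  40  10  60  42  44  91 162 148  47  32  33  30  32  35  27  33  31  33
116 107  28  31  33  35  38  36  32  34  35  60  72  77  74  76  77  73  75  73 128 126 101  36  33  35  34  34  31  28  30  30  32
120 156 157 161 156 137  43  29  33  35  34  60  73  77  78  78  82  80  78  82  89  88  96  36  34  36  33  34  35  33  36  32  31
124 159 160 158 159 155 157 158 164 138  66  57  74  77  79  80  81  83  79  83  87  90  96  26  37  35  35  33  33  35  34  35  33
128 159 156 156 157 157 156 157 159 157 162  85  72  76  79  79  80  79  82  86  87  91  86  32  37  36  36  37  36  29  36  35  33
132 158 159 158 158 156 159 159 160 166  66  68  75  79  79  79  82  83  83  85  87  92 105 143  25 
[... 837 characters left out ...]
57  55  52  49  46  50  89 101  91  58  77  82  85  84  86  85  79 103 147 159 158 158 159 158 157 158 159 161 159 161
164 159 157 156 153 154 156 156 155 152 164  49  62  76  83  85  85  84  82  88  81 128 119 159 157 155 154 157 156 157 159 158 159
168 154 155 155 155 162  94 101 104 104 108  55  64  66  67  66  68  68  66  66  73  76  92  98 121 156 155 155 154 158 158 160 158
172 157 156 152 156 166  53  52  55  53  55  59  65  63  69  69  68  67  69  72  76  75  90 102  96 150 157 157 159 157 161 159 158
140.0 [array([285.2, 138.3])]
214.0 [array([286. , 112.5])]Traceback (most recent call last):
  File "<stdin>", line 8, in <module>
AttributeError: 'int' object has no attribute 'round'
```

Emit:
servo_tool --pt "0 -0.15 0 1.5 0 0 0" --pt "0 0 0 2 0 0 0" --pt "0 0 0 2 0 0 0" --pt "0 0 0 1.2 0 0 0" --pt "0 0 0 0 0 0 0" --pt "0 0 0 0 0 0 0" --pt "0 0 0 0 0 0 0"

```text
clock: 30.5
position: [668.1, 113.3, 160.6]
ee_rot: [-0.0, 1.0, 0.0, 0.001]
contact_force: [-0.9, -0.5, -1.1]
gripper_width: 20.0
```

Emit:
servo_tool --pt "0 0 0 0.4 0 0 0" --pt "0 0 0 0.4 0 0 0" --pt "0 0 0 0.3 0 0 0" --pt "0 0 0 0 0 0 0" --pt "0 0 0 0 0 0 0" --pt "0 0 0 0 0 0 0"

```text
clock: 31.1
position: [667.4, 113.1, 148.5]
ee_rot: [-0.0, 1.0, 0.0, 0.0]
contact_force: [0.9, -0.6, -1.2]
gripper_width: 19.9
```

Emit:
servo_tool --pt "0 0 0 0.3 0 0 0" --pt "0 0 0 0.2 0 0 0" --pt "0 0 0 0.1 0 0 0" --pt "0 0 0 0 0 0 0" --pt "0 0 0 0 0 0 0" --pt "0 0 0 0 0 0 0"

```text
clock: 31.7
position: [667.3, 113.1, 142.4]
ee_rot: [-0.0, 1.0, 0.0, 0.0]
contact_force: [1.4, 1.5, -0.8]
gripper_width: 20.0
```

Emit:
servo_tool --pt "0 0 0 0.1 0 0 0" --pt "0 0 0 0.05 0 0 0" --pt "0 0 0 0 0 0 0" --pt "0 0 0 0 0 0 0" --pt "0 0 0 0 0 0 0"

```text
clock: 32.2
position: [667.3, 113.1, 140.9]
ee_rot: [-0.0, 1.0, -0.0, 0.0]
contact_force: [0.6, -0.1, -1.0]
gripper_width: 20.0
```

Emit:
servo_tool --pt "0 0 0 0.05 0 0 0" --pt "0 0 0 0.05 0 0 0" --pt "0 0 0 0 0 0 0" --pt "0 0 0 0 0 0 0" --pt "0 0 0 0 0 0 0"

```text
clock: 32.7
position: [667.6, 113.1, 140.8]
ee_rot: [-0.0, 1.0, 0.0, 0.001]
contact_force: [-1.4, 0.1, 5.4]
gripper_width: 20.3
```

The lid met the rim at the expected height (140.8) with +5 N. I release it and back off.

Emit:
servo_tool --pt "1 0 0 0 0 0 0" --pt "1 0 0 0 0 0 0" --pt "1 0 0 0 0 0 0" --pt "1 0 0 0 0 0 0" --pt "1 0 0 0 0 0 0" --pt "1 0 0 -1 0 0 0" --pt "1 0 0 -3 0 0 0" --pt "1 0 0 -4 0 0 0" --pt "1 3 0 -3 0 0 0" --pt "1 4 0 0 0 0 0" --pt "1 3 0 0 0 0 0" --pt "1 0 0 0 0 0 0"

```text
clock: 33.9
position: [564.3, 112.8, 252.0]
ee_rot: [-0.001, 1.0, 0.001, 0.0]
contact_force: [0.7, 0.3, 0.6]
gripper_width: 85.3
```

Emit:
servo_tool --pt "1 0 0 0 0 0 0" --pt "1 0 0 0 0 0 0" --pt "1 0 0 0 0 0 0" --pt "1 0 0 0 0 0 0"

```text
clock: 34.3
position: [567.9, 113.1, 249.3]
ee_rot: [0.0, 1.0, -0.0, -0.0]
contact_force: [0.4, -0.2, -0.4]
gripper_width: 85.5
```

Run:
```python
from h import *
d=grab('side');s=grab('scene')
c=np.zeros((600,800,3),np.uint8)
c[:300,:400]=cv2.resize(d['image'],(400,300)); c[300:,:400]=cv2.resize(s['image'],(400,300))
c[:300,400:]=cv2.resize(d['image'][120:195,235:335],(400,300),interpolation=cv2.INTER_CUBIC)
c[300:,400:]=cv2.resize(s['image'][150:225,295:395],(400,300),interpolation=cv2.INTER_CUBIC)
cv2.imwrite('pics/end.png',c[:,:,::-1])
print(proj(d,(667,113,152)),proj(s,(667,113,152)),read_state()['position'].round(1),read_state()['contact_force'].round(1))
```

```text
[285.72720224 134.11017252] [345.80607556 164.80954258] [567.7 113.  249.3] [-0.  -0.3 -0.4]
```

View pics/end.png

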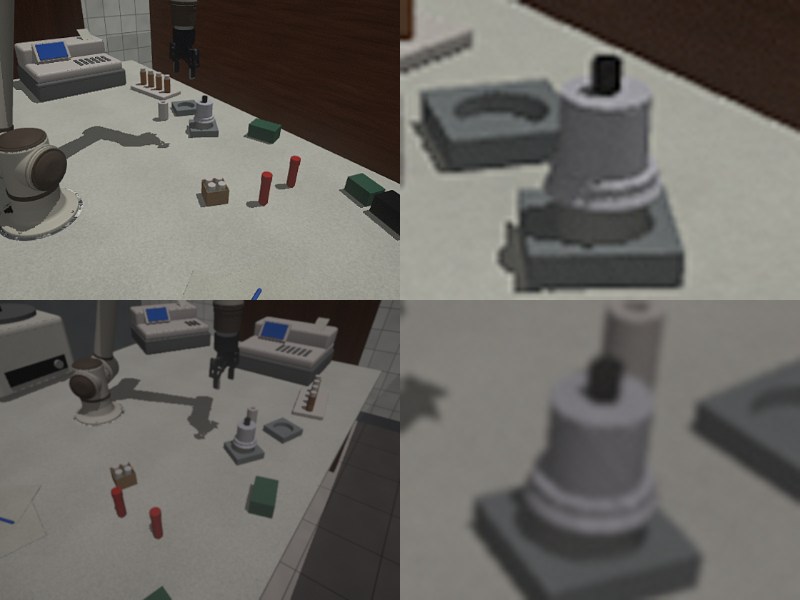

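```bash
python3 -c "
from bench import *
job_done()"
```

```text
the job is handed in; nothing more can be done
```

I stood the bucket in the well of the nearer stand, then put in the wide-bore sleeve and the blue-capped tube, and set the lid on the rim. The job was handed in at about 34 s of the 120 s allowed. Each piece was lowered until the wrist force showed contact at the expected height, then let go before I took the next.

- **Last checks:** The lid touched the rim at tool height 140.8 mm, as predicted, with about 5 N. After release its knob was within about 1 px of the predicted spot in the side and scene views. The gripper was about 100 mm clear and touching nothing. The narrow-bore sleeve, the carton and the red tubes look untouched.
- **Disagreements:** The camera estimates of the stand's centre differed by about 5 mm, so I placed the bucket between them, inside the well's 6 mm clearance. The scene and side views once suggested that the held sleeve leaned by a few mm. A finer wrist-camera measurement put it upright within about 1 mm, and it went in without resistance.
- **Lid level:** I judged it only from the seating height and the knob's position over the skirt, which puts it level to about 1–2 degrees.

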